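# Knock a round printing block out of its carving nest

## Task

The round wooden printing block is stuck down in the nest of its carving stand. Press that stand's lever pedal all the way down so that the knockout rod pushes the block up, then lift the block out and stand it in the wooden tray, flat on its base with the carved face up. Leave the square block seated in its own nest.

Things in the scene. Friction and masses are not known exactly. Their poses are not given: they have to be found in the camera images.
- round_block_mid (a point): Centre of the round printing block: pale wooden disc, diameter 50 mm, 36 mm tall, z out of its carved top (dark flower). It starts in the round pocket of an 84 mm square aluminium nest whose top is 108 mm above the table, 2 mm below that top, 1 mm play all round: too deep to grip. Pedal fully down, the rod holds it 27 mm higher, 25 mm proud, to be gripped across its diameter from above.
- round_pedal (a point): Top middle of that stand's lever pedal, a black rubber pad 42 x 44 mm on the robot's side, about 130 mm from the pocket's centre, about 74 mm above the table at the start. Pressed straight down (5 to 10 N) it drops 47 mm to its stop, shifting under 8 mm sideways, and stays down when let go. The lever pivots between pad and nest. The other stand has an identical one.
- tray: Low open wooden tray, 160 x 160 mm outside, walls 6 mm thick and 18 mm high, floor 6 mm thick, fixed to the table. Origin: centre of its underside, on the table; x and y run along its sides.
- square_block_mid (a point): Centre of the other printing block, to be left alone: square, 44 x 44 mm, 36 mm tall, three dark bars on its top, in the square pocket of a second stand that is otherwise the same.
Not all that is in view belongs to the job. Leave any green or yellow look-alike of the part that bears round_block_mid alone.

How it is judged (in metres and radians):
On the way:
1. the round block's pedal is pressed down and the block stands up out of its nest on the rod (height (world z) of round_pedal below 0.038 m and height (world z) of round_block_mid above 0.107 m and horizontal distance between round_block_mid and round_pedal below 0.16 m), for 0.2 s.
At the end, for the whole second after the job is handed in: The round block stands in the tray on its base, carved face up: its centre within 55 mm of the tray's centre along both sides, within 10 degrees of upright, its centre no more than 30 mm above the table. The square block has not moved more than 10 mm (x of round_block_mid in the frame of tray between -0.055 and 0.055 m and y of round_block_mid in the frame of tray between -0.055 and 0.055 m and height (world z) of round_block_mid below 0.03 m and angle between round_block_mid's own z axis and vertical below 0.17 rad and distance of square_block_mid from where it was at the start of the episode below 0.01 m); the robot touches nothing.
It fails at once if the square block is moved more than 10 mm from its place (distance of square_block_mid from where it was at the start of the episode above 0.01 m).
It also fails if it takes over 54 s, if anything falls off the work surface, if the arm or the gripper's body presses on something with over 40 N, if the wrist force passes 120 N, or if a joint passes its speed limit or range.

## Robot

A 6-joint arm with a two-finger parallel gripper is mounted at the origin on the work surface. World frame = base frame: x ahead of the robot, y to its left, z up, the work surface at z = 0. Lengths are in mm, angles in rad, forces in N, time in s.
With the tool pointing down it reaches from about 350 to 925 mm from the base axis. Payload 6.4 kg.
Tool frame: the origin (TCP) lies midway between the tips of the shut fingers; the grasp point (between the pads) lies 19 mm behind it; z points along the fingers, y is the line along which they close (so a half turn about z gives the same grasp; the last joint's range is limited). The gripper opens to 85 mm and grips with 20 to 120 N. Pads are 22 mm wide; open, the fingers measure 114 mm over their backs; the gripper's body (76 mm by 85 mm) begins 54 mm behind the grasp point. The pads swing forward as they close: fully open they stand 13 mm farther back than shut.
Start: joints at [0.947, 0.245, 1.558, -0, 1.339, -0.174], TCP at [282.609, 585.36, 231.29] pointing down, gripper open.
Joint ranges: [-3.13, 3.13], [-1.02, 2.26], [0.13, 2.54], [-0.95, 4.09], [0.21, 2.88], [-2.74, 2.74]. Speed limits (rad/s): [2.57, 2.57, 3.14, 3.14, 3.14, 3.14].

## Interface

Orientations are given as a rotation vector (axis times angle).
In Python, from station import robot gives the robot as it stands.
- The arm moves only by the tool send_rows, never from a script. Its arguments are lists of equal length, an entry for each row: "translation": the shift along the world's x, y, z in cm, a list of three; "delta_rot": the turn, a rotation vector about the world's x, y, z in rad, a list of three; "claw": the closure, from 0 (fully open) to 1 (shut). In form: {"translation": [[tx, ty, tz], ...], "delta_rot": [[wx, wy, wz], ...], "claw": [claw, ...]}. A call has 1 to 12 rows; each row is the pose to reach, as a shift and turn from the pose commanded when the call began; what a row does not reach only later rows make up. A row lasts 1/8 s, in which the tool goes at most 62.5 mm and 10.7 degrees, less where a joint would pass 70% of its speed; a pose out of reach is approached as far as the arm can. A call with a gripper value outside its range is refused whole. The fingers move at their own pace and stop on an object; the grip force is fixed at half the most. Time passes only in rows, so rows that repeat a pose let the fingers close. It gives the time, the measured TCP pose, the force, the opening and the grip force at its end, in the units of the state.
- robot.observe(): the state, without advancing time (a new reading comes with each control period).
- robot.snapshot(name): name is "scene" or "top" or "wrist"; returns the picture (384x512x3 uint8, red, green, blue); there is no depth.
- robot.camera_model(name): a dict with "mtx" (3x3 intrinsics, pixels), "cam_to_world" (4x4, takes a point from camera to world coordinates). Camera axes: x right, y up, looking along -z (the intrinsics and any distortion apply to the point x, -y, -z); pixel columns grow to the right and rows downward; lengths in mm; the calibration is good to about 2 mm. A picture is of the moment at which its call begins: read the wrist's pose just before it. camera_model takes no time and is no camera call; for the wrist camera it gives the pose at the moment of the call.
- robot.job_done(): hands the job in; it is judged then, once.
Trained networks look in the newest picture that a camera, given by its name, has taken for a name from the list of things; names that differ only in an ending like _2 or _b are one class to them, and where a whole thing is asked for, a point or a joint stands for the part that bears it (a point fixed in the world has none). Each returns a list of dicts, best first, with "conf" (0 to 1); they miss things now and then, are a little off and sometimes report something else, mostly with a low value. They report only what shows in the picture. A call takes as long as a camera call. They do not tell look-alikes from the thing itself.
- robot.spot_in(thing, camera): "at" ([row, column] in pixels, amid what is visible of it).
- robot.masks_of(thing, camera): "pixels" (384x512 bool, what is visible of it) and "at" ([row, column] in pixels, amid what is visible of it).
The state is a dict: "time": time; "joint_pos": joint angles; "dq": joint speeds; "joint_efforts": joint torques, N m; "position": TCP position; "tcp_rot": TCP orientation; "ft_force": force on the tool from outside, world axes, zero at the start; "torque": the same for the moment, N m; "gripper_width": finger opening in mm; "finger_force": force on a finger pad.
Only numpy, scipy, OpenCV 4.12 (cv2) and the standard library are available. Lean on these libraries where they do the work, as an engineer would, in place of code of your own. Each camera call takes 0.05 s, during which the arm holds its last target. There are 200 camera calls.

## Working session

There is one attempt and no reset: what is moved stays moved. The work goes in short steps, Python scripts to look and compute and a tool call to move; the robot and the scene stay as the last step left them, time stands still between calls to the robot, and variables do not carry over. Pictures are saved under pics/ and viewed, at most 10 in all, crops included, and the job is handed in when it is done.

Besides the shell and the picture viewer there is one more tool, called after "Emit:" as name(argument=value, ...), one argument or row to a line, values as JSON. send_rows: Moves the arm, as the interface text tells. Its arguments: {"type":"object","properties":{"translation":{"type":"array","items":{"type":"array","items":{"type":"number"}}},"delta_rot":{"type":"array","items":{"type":"array","items":{"type":"number"}}},"claw":{"type":"array","items":{"type":"number"}}},"required":["translation","delta_rot","claw"]}

```bash
mkdir -p pics; cat > h.py <<'E'
import numpy as np, cv2
from station import robot
def ray(cam,rc,z):
    m=robot.camera_model(cam); T=np.array(m["cam_to_world"]); K=np.array(m["mtx"])
    d=np.linalg.inv(K)@[rc[1],rc[0],1]; d=T[:3,:3]@(d*[1,-1,-1]); o=T[:3,3]
    return (o+d*(z-o[2])/d[2]).round(1)
def proj(cam,p):
    m=robot.camera_model(cam); T=np.linalg.inv(np.array(m["cam_to_world"])); K=np.array(m["mtx"])
    q=T[:3,:3]@np.array(p)+T[:3,3]; q=K@(q*[1,-1,-1]); return (q[:2]/q[2])[::-1].round(1)
def save(cam,n):
    im=robot.snapshot(cam); cv2.imwrite(f"pics/{n}.png",im[:,:,::-1]); return im
E
python3 - <<'E'
from h import *
ims=[save(c,c+"0") for c in("scene","top")]
cv2.imwrite("pics/both.png",np.hstack(ims)[:,:,::-1][:, :]) 
Z={"round_block_mid":106,"round_pedal":74,"tray":6,"square_block_mid":106}
print(robot.camera_model("top"))
for c in("scene","top"):
  for t,z in Z.items():
    for d in robot.spot_in(t,c)[:4]: print(c,t,round(d["conf"],2),np.round(d["at"]),ray(c,d["at"],z))
E
```

```text
{'mtx': array([[464.09841345,   0.        , 252.17663887],
       [  0.        , 464.09841345, 198.14289417],
       [  0.        ,   0.        ,   1.        ]]), 'cam_to_world': array([[-1.75189013e-02,  9.95689932e-01, -9.10749536e-02,
         4.93692777e+02],
       [-9.99844505e-01, -1.76294819e-02, -4.09776874e-04,
         3.28355984e+01],
       [-2.01361495e-03,  9.10536131e-02,  9.95843956e-01,
         1.05849787e+03],
       [ 0.00000000e+00,  0.00000000e+00,  0.00000000e+00,
         1.00000000e+00]])}
scene round_block_mid 0.96 [277. 233.] [726.8 211.7 106. ]
scene round_block_mid 0.9 [246. 293.] [585.9 215.7 106. ]
scene round_block_mid 0.64 [312. 266.] [706.4 306.7 106. ]
scene round_pedal 0.84 [222. 332.] [464.4 196.1  74. ]
scene tray 0.56 [137. 212.] [ 567.7 -220.4    6. ]
scene square_block_mid 0.67 [175. 251.] [572.    9.9 106. ]
top round_block_mid 0.83 [153. 137.] [679.1 271.  106. ]
top round_block_mid 0.81 [198. 164.] [583.9 214.  106. ]
top round_block_mid 0.65 [145. 185.] [694.6 171.  106. ]
top round_block_mid 0.62 [197. 116.] [588.1 313.2 106. ]
top round_pedal 0.72 [256. 175.] [465.3 197.3  74. ]
top tray 0.89 [205. 369.] [ 570.5 -232.9    6. ]
top square_block_mid 0.88 [202. 263.] [573.3  11.7 106. ]
top square_block_mid 0.71 [196. 164.] [588. 214. 106.]
```

View pics/scene0.png

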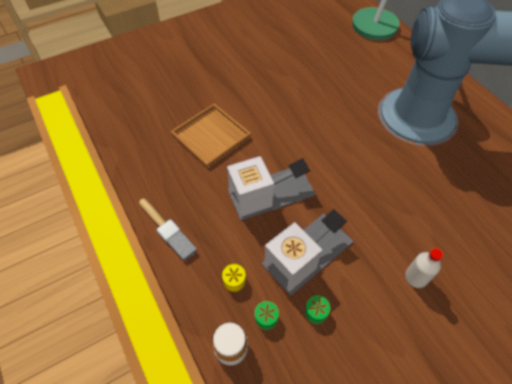

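View pics/top0.png

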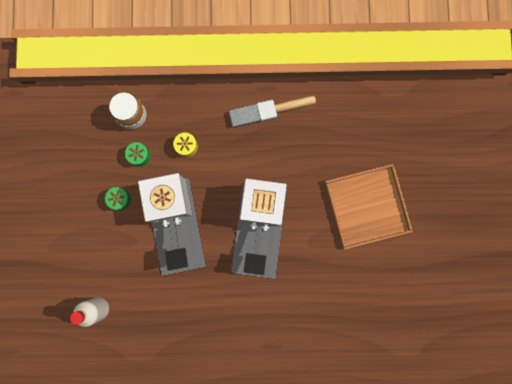

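```bash
python3 - <<'E'
from h import *
im=save("top","top1"); cv2.imwrite("pics/crop1.png",cv2.resize(im[130:290,90:290,::-1],None,fx=3.5,fy=3.5,interpolation=cv2.INTER_CUBIC))
m=robot.masks_of("tray","top")[0]; p=m["pixels"].astype(np.uint8)
r=cv2.minAreaRect(cv2.findNonZero(p)); print(r)
B=np.array([ray("top",(b[1],b[0]),16) for b in cv2.boxPoints(r)]); print(B,B.mean(0))
for t,z in(("round_pedal",74),("round_block_mid",106)):
  for d in robot.masks_of(t,"top"):
    n=d["pixels"].sum(); print(t,d["conf"],d["at"],n,ray("top",d["at"],z))
print(robot.observe())
E
```

```text
((368.3235778808594, 206.79409790039062), (72.0330810546875, 73.97335815429688), 75.96376037597656)
[[ 625.5 -129.2   16. ]
 [ 663.6 -293.4   16. ]
 [ 504.8 -325.2   16. ]
 [ 467.7 -163.3   16. ]] [ 565.4   -227.775   16.   ]
round_pedal 0.76 [255.4, 174.1] 612 [465.5 199.9  74. ]
round_block_mid 0.93 [197.6, 116.4] 475 [586.9 313.2 106. ]
round_block_mid 0.88 [145.3, 185.9] 477 [693.8 169.3 106. ]
round_block_mid 0.81 [152.0, 138.4] 454 [681.4 268.3 106. ]
round_block_mid 0.78 [198.1, 163.3] 430 [584.1 216.4 106. ]
{'time': 0.7, 'joint_pos': array([ 9.46896086e-01,  2.45078201e-01,  1.55776841e+00, -2.33138447e-05,
        1.33870774e+00, -1.74112339e-01]), 'dq': array([-3.68568037e-04, -1.09118085e-03,  3.31634432e-04,  9.47439146e-05,
       -1.04540019e-03,  4.65815312e-04]), 'joint_efforts': array([-3.23482200e-04, -4.29423702e+01, -3.26351130e+01, -1.37953057e-04,
        5.19067144e-04,  7.30870170e-06]), 'position': array([282.6241065 , 585.36583488, 231.32121753]), 'tcp_rot': array([7.00568348e-01, 3.06244731e+00, 4.16012743e-05]), 'ft_force': array([-0.99736962, -0.07678629,  1.12441911]), 'torque': array([-0.03269834, -0.00544284,  0.01625987]), 'finger_force': 0.0, 'gripper_width': 85.52699913683789}
```

View pics/crop1.png

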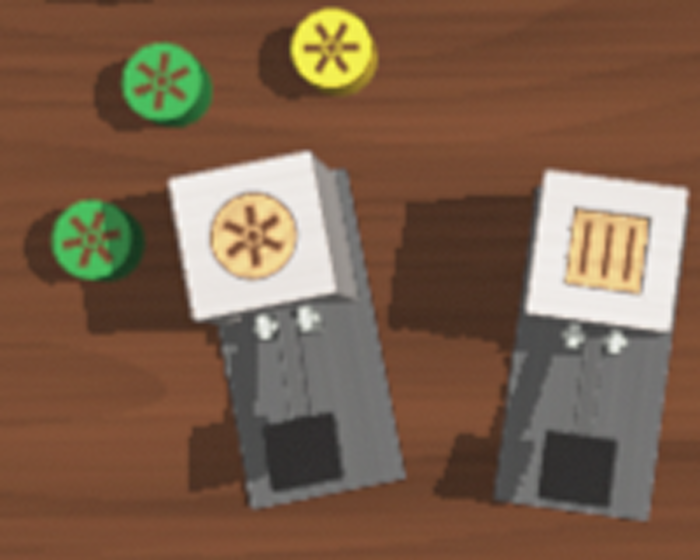

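Candidates in the top view: green (197,116), green (152,138), yellow (145,186) and the pale wooden disc in the aluminium nest (198,163). The last one is the target: right colour, and it sits in the round nest. Its pad is at (259,177), which is world (459,195), 128 mm from the pocket. I'll go above the pad with the fingers shut.

Emit:
send_rows(
  translation=[
    [17.6, -39, 0],
    [17.6, -39, 0],
    [17.6, -39, 0],
    [17.6, -39, 0],
    [17.6, -39, 0],
    [17.6, -39, 0],
    [17.6, -39, 0],
    [17.6, -39, 0],
    [17.6, -39, -5],
    [17.6, -39, -10],
    [17.6, -39, -13.5],
    [17.6, -39, -13.5],
  ],
  delta_rot=[
    [0, 0, 0],
    [0, 0, 0],
    [0, 0, 0],
    [0, 0, 0],
    [0, 0, 0],
    [0, 0, 0],
    [0, 0, 0],
    [0, 0, 0],
    [0, 0, 0],
    [0, 0, 0],
    [0, 0, 0],
    [0, 0, 0],
  ],
  claw=[1, 1, 1, 1, 1, 1, 1, 1, 1, 1, 1, 1],
)

```text
time: 2.2
position: [455.9, 195.7, 93.7]
tcp_rot: [-0.698, -3.057, 0.004]
ft_force: [-0.6, 0.1, 0.0]
gripper_width: 0.1
finger_force: 0.0
```

```bash
python3 - <<'E'
from h import *
im=save("scene","s2"); o=robot.observe(); print(o["time"],o["position"],o["ft_force"],o["gripper_width"])
cv2.imwrite("pics/c2.png",cv2.resize(im[140:300,220:400,::-1],None,fx=3.3,fy=3.3,interpolation=cv2.INTER_CUBIC))
E
```

```text
2.25 [457.83016668 196.01110526  95.94546503] [ 1.0276583  -0.80905889  1.28325745] -0.08708148840208525
```

View pics/c2.png

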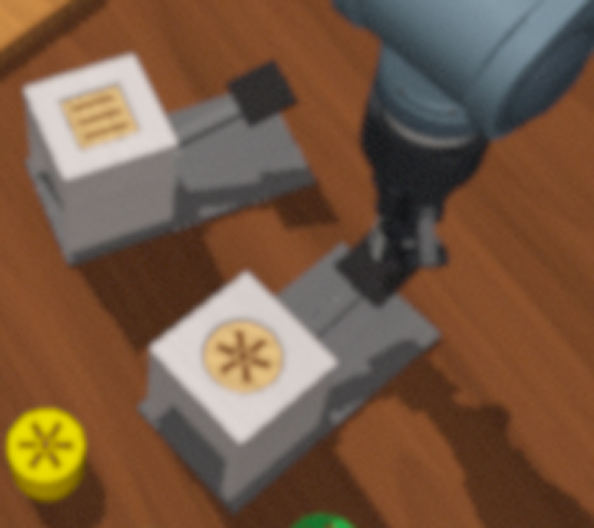

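The shut fingers are over the round stand's pad (crop 375,270) and the square stand is clear. Next I press down.

Emit:
send_rows(
  translation=[
    [0.3, 0, -1.5],
    [0.3, 0, -2.5],
    [0.3, 0, -3.5],
    [0.3, 0, -4.5],
    [0.3, 0, -5.2],
    [0.3, 0, -5.8],
    [0.3, 0, -6.2],
    [0.3, 0, -6.5],
    [0.3, 0, -6.7],
    [0.3, 0, -6.7],
  ],
  delta_rot=[
    [0, 0, 0],
    [0, 0, 0],
    [0, 0, 0],
    [0, 0, 0],
    [0, 0, 0],
    [0, 0, 0],
    [0, 0, 0],
    [0, 0, 0],
    [0, 0, 0],
    [0, 0, 0],
  ],
  claw=[1, 1, 1, 1, 1, 1, 1, 1, 1, 1],
)

```text
time: 3.5
position: [461.9, 195.5, 30.7]
tcp_rot: [-0.7, -3.062, 0.001]
ft_force: [-6.6, -0.4, 13.1]
gripper_width: -0.1
finger_force: 7.5
```

Emit:
send_rows(
  translation=[
    [0, 0, -0.2],
    [0, 0, -0.4],
    [0, 0, -0.4],
  ],
  delta_rot=[
    [0, 0, 0],
    [0, 0, 0],
    [0, 0, 0],
  ],
  claw=[1, 1, 1],
)

```text
time: 3.88
position: [462.2, 195.7, 29.8]
tcp_rot: [-0.699, -3.06, 0.002]
ft_force: [-20.3, -4.0, 43.1]
gripper_width: -0.0
finger_force: 22.9
```

At its stop: force rises and z has settled. I'll lift off and look.

Emit:
send_rows(
  translation=[
    [0, 0, 2],
    [0, 0, 6],
    [0, 0, 11],
    [0, 0, 16],
    [0, 0, 19],
    [0, 0, 19],
  ],
  delta_rot=[
    [0, 0, 0],
    [0, 0, 0],
    [0, 0, 0],
    [0, 0, 0],
    [0, 0, 0],
    [0, 0, 0],
  ],
  claw=[1, 0, 0, 0, 0, 0],
)

```text
time: 4.62
position: [463.5, 195.7, 218.3]
tcp_rot: [0.699, 3.057, 0.004]
ft_force: [-0.9, 0.9, -1.3]
gripper_width: 85.4
finger_force: 0.0
```

```bash
python3 - <<'E'
from h import *
im=save("scene","s3"); o=robot.observe(); print(o["time"],o["position"],o["ft_force"],o["gripper_width"])
c=[im[150:300,220:370]]
w=save("top","t3"); c.append(w[140:290,100:250])
cv2.imwrite("pics/c3.png",cv2.resize(np.hstack(c)[:,:,::-1],None,fx=2.6,fy=2.6,interpolation=cv2.INTER_CUBIC))
for c,z in(("top",133),("scene",133)):
  for d in robot.spot_in("round_block_mid",c): print(c,d["conf"],d["at"],ray(c,d["at"],z))
  for d in robot.spot_in("round_pedal",c): print(c,"ped",d["conf"],d["at"],ray(c,d["at"],27))
E
```

```text
4.675 [462.12730801 195.45140558 215.89002727] [-0.77266137  0.68595268 -0.27335244] 85.33160513083293
top 0.97 [197.3, 116.6] [584.8 304.8 133. ]
top 0.86 [197.6, 162.0] [582.6 213.8 133. ]
top 0.59 [151.1, 139.3] [677.9 259.8 133. ]
top 0.58 [144.7, 185.4] [689.4 166.5 133. ]
top 0.38 [204.7, 369.5] [ 561. -201.  133.]
top ped 0.82 [251.2, 179.9] [473.2 195.   27. ]
scene 0.92 [276.5, 232.3] [732.  220.2 133. ]
scene 0.91 [314.0, 267.9] [709.5 317.6 133. ]
scene 0.88 [245.4, 293.4] [592.8 223.7 133. ]
scene 0.83 [308.8, 317.9] [623.8 356.  133. ]
scene ped 0.91 [233.0, 330.4] [464.9 201.5  27. ]
```

View pics/c3.png

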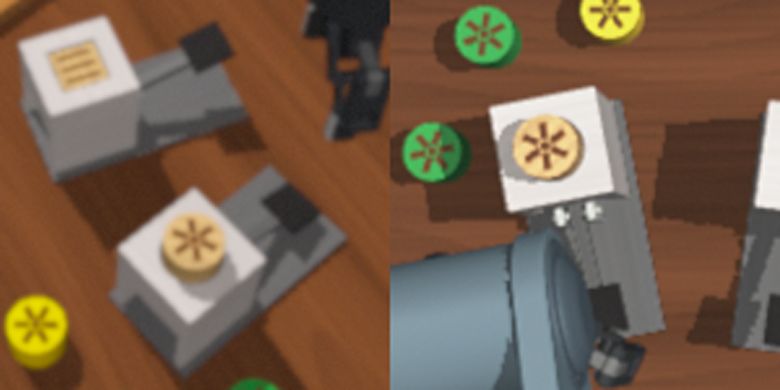

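The block stands proud on the rod (scene crop 194,241) and the pedal is down. I'll move above it at about (585,216) and take a wrist view.

Emit:
send_rows(
  translation=[
    [6, 1, 0],
    [12.3, 2, 0],
    [12.3, 2, 0],
    [12.3, 2, 0],
  ],
  delta_rot=[
    [0, 0, 0],
    [0, 0, 0],
    [0, 0, 0],
    [0, 0, 0],
  ],
  claw=[0, 0, 0, 0],
)

```text
time: 5.42
position: [583.9, 215.3, 213.8]
tcp_rot: [-0.7, -3.06, 0.002]
ft_force: [-0.6, 0.3, -0.2]
gripper_width: 85.6
finger_force: 0.0
```

```bash
python3 - <<'E'
from h import *
o=robot.observe(); im=save("wrist","w4"); print(o["time"],o["position"],o["gripper_width"])
for d in robot.masks_of("round_block_mid","wrist"):
  n=d["pixels"]; r=cv2.minEnclosingCircle(cv2.findNonZero(n.astype(np.uint8))); print(d["conf"],d["at"],r,n.sum(),ray("wrist",d["at"],133),ray("wrist",d["at"],124))
print(proj("wrist",(585,216,133)))
E
```

```text
5.425 [583.88333389 215.25887259 213.83220729] 85.56455268367172
0.93 [229.7, 363.0] ((365.4285583496094, 230.57142639160156), 29.285823822021484) 2269 [635.  275.2 133. ] [639.7 276.3 124. ]
0.83 [204.2, 262.3] ((262.5, 201.0), 38.733158111572266) 4384 [586.6 218.9 133. ] [589.4 217.7 124. ]
0.55 [123.2, 370.8] ((372.5, 126.0), 31.29306983947754) 2774 [567.2 306.  133. ] [569.2 308.3 124. ]
[203.9 257.5]
```

View pics/w4.png

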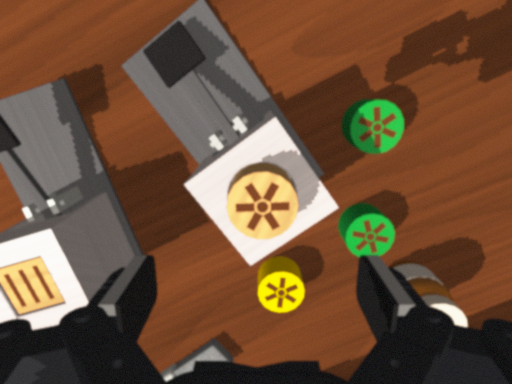

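Emit:
send_rows(
  translation=[
    [0.14, 0.25, -3],
    [0.14, 0.25, -6],
    [0.14, 0.25, -8.5],
    [0.14, 0.25, -10],
    [0.14, 0.25, -10.5],
    [0.14, 0.25, -10.5],
    [0.14, 0.25, -10.5],
    [0.14, 0.25, -10.5],
    [0.14, 0.25, -10.5],
    [0.14, 0.25, -10.5],
    [0.14, 0.25, -10.5],
  ],
  delta_rot=[
    [0, 0, 0],
    [0, 0, 0],
    [0, 0, 0],
    [0, 0, 0],
    [0, 0, 0],
    [0, 0, 0],
    [0, 0, 0],
    [0, 0, 0],
    [0, 0, 0],
    [0, 0, 0],
    [0, 0, 0],
  ],
  claw=[0, 0, 0, 0, 0, 0, 1, 1, 1, 1, 1],
)

```text
time: 6.9
position: [586.6, 218.0, 111.2]
tcp_rot: [0.7, 3.061, 0.001]
ft_force: [-0.9, -0.2, 5.9]
gripper_width: 47.9
finger_force: 61.5
```

Emit:
send_rows(
  translation=[
    [0, 0, 0.8],
    [0, 0, 2],
    [0, 0, 4],
    [0, 0, 6],
    [0, 0, 8],
    [0, 0, 8],
  ],
  delta_rot=[
    [0, 0, 0],
    [0, 0, 0],
    [0, 0, 0],
    [0, 0, 0],
    [0, 0, 0],
    [0, 0, 0],
  ],
  claw=[1, 1, 1, 1, 1, 1],
)

```text
time: 7.65
position: [587.4, 218.1, 193.4]
tcp_rot: [0.699, 3.058, 0.003]
ft_force: [0.8, -1.0, -1.8]
gripper_width: 48.2
finger_force: 62.2
```

```bash
python3 - <<'E'
from h import *
im=save("scene","s5"); o=robot.observe(); print(o["time"],o["position"],o["tcp_rot"],o["ft_force"],o["gripper_width"],o["finger_force"])
w=save("wrist","w5")
c=[im[130:300,200:370],w[184:384,146:346]]
c=[cv2.resize(x,(390,390),interpolation=cv2.INTER_CUBIC) for x in c]
cv2.imwrite("pics/c5.png",np.hstack(c)[:,:,::-1])
E
```

```text
7.7 [586.53470574 217.94052446 191.59102595] [7.00214395e-01 3.06055583e+00 1.26503334e-03] [ 0.67259417  0.46976403 -2.21621452] 47.92497293595276 62.1915864944458
```

View pics/c5.png

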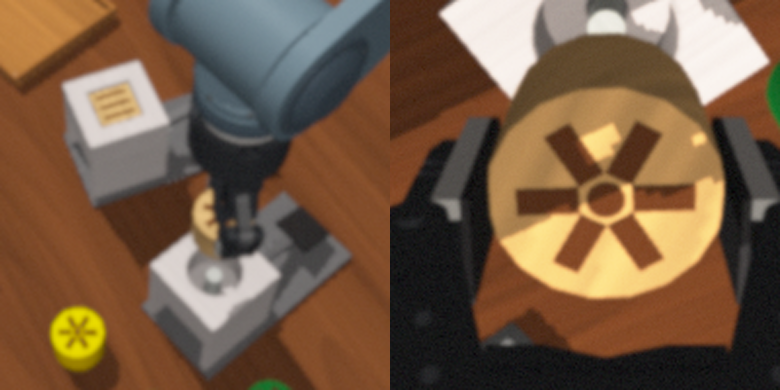

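The block is gripped and upright, and the empty pocket shows below it. I'll carry it over to the tray centre at about (567,-229), passing well above the square stand.

Emit:
send_rows(
  translation=[
    [-0.1, -2, 0.5],
    [-0.3, -6, 1],
    [-0.5, -11, 1],
    [-0.7, -16, 1],
    [-0.9, -21, 1],
    [-1.1, -26, 1],
    [-1.4, -31, 1],
    [-1.6, -36, 1],
    [-1.8, -40, 0],
    [-1.9, -43, 0],
    [-2, -44.7, 0],
    [-2, -44.7, 0],
  ],
  delta_rot=[
    [0, 0, 0],
    [0, 0, 0],
    [0, 0, 0],
    [0, 0, 0],
    [0, 0, 0],
    [0, 0, 0],
    [0, 0, 0],
    [0, 0, 0],
    [0, 0, 0],
    [0, 0, 0],
    [0, 0, 0],
    [0, 0, 0],
  ],
  claw=[1, 1, 1, 1, 1, 1, 1, 1, 1, 1, 1, 1],
)

```text
time: 9.25
position: [565.5, -230.1, 190.1]
tcp_rot: [-0.703, -3.061, -0.001]
ft_force: [-0.6, 0.3, -1.3]
gripper_width: 47.8
finger_force: 62.2
```

```bash
python3 - <<'E'
from h import *
o=robot.observe(); im=save("wrist","w6"); print(o["time"],o["position"],o["gripper_width"],o["finger_force"])
for p in [(567,-229,6)]: print(proj("wrist",p),proj("scene",p))
E
```

```text
9.25 [ 565.48616036 -230.05481413  190.07100532] 47.82872946624291 62.209575176239014
[171.  256.5] [134.7 210.7]
```

View pics/w6.png

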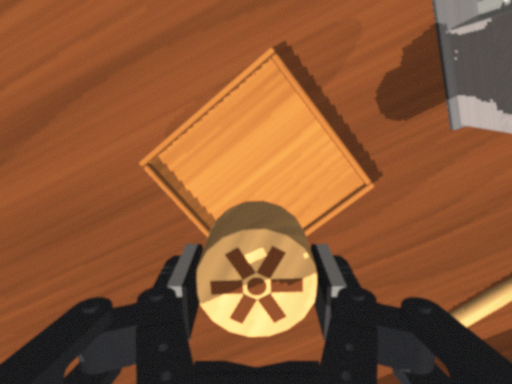

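The tray centre is at about (174,258) in the wrist view, which matches the target. I'll lower the block.

Emit:
send_rows(
  translation=[
    [0.1, 0, -2],
    [0.1, 0, -5],
    [0.1, 0, -9],
    [0.1, 0, -12.5],
    [0.1, 0, -15],
    [0.1, 0, -16],
    [0.1, 0, -16.5],
    [0.1, 0, -16.7],
    [0.1, 0, -16.8],
    [0.1, 0, -16.8],
  ],
  delta_rot=[
    [0, 0, 0],
    [0, 0, 0],
    [0, 0, 0],
    [0, 0, 0],
    [0, 0, 0],
    [0, 0, 0],
    [0, 0, 0],
    [0, 0, 0],
    [0, 0, 0],
    [0, 0, 0],
  ],
  claw=[1, 1, 1, 1, 1, 1, 1, 1, 1, 1],
)

```text
time: 10.55
position: [567.4, -229.4, 23.0]
tcp_rot: [0.7, 3.061, -0.001]
ft_force: [0.4, -0.7, -0.1]
gripper_width: 48.2
finger_force: 62.2
```

Emit:
send_rows(
  translation=[
    [0, 0, -0.1],
    [0, 0, -0.2],
    [0, 0, -0.3],
    [0, 0, -0.3],
  ],
  delta_rot=[
    [0, 0, 0],
    [0, 0, 0],
    [0, 0, 0],
    [0, 0, 0],
  ],
  claw=[1, 1, 1, 1],
)

```text
time: 11.05
position: [567.2, -229.3, 20.6]
tcp_rot: [-0.7, -3.062, 0.0]
ft_force: [-4.1, 3.0, 8.6]
gripper_width: 48.2
finger_force: 63.3
```

Touched down (8.6 N). Release and rise.

Emit:
send_rows(
  translation=[
    [0, 0, 0.05],
    [0, 0, 0.05],
    [0, 0, 0.05],
    [0, 0, 0.05],
    [0, 0, 1.5],
    [0, 0, 5],
    [0, 0, 10],
    [0, 0, 15],
    [0, 0, 18],
    [0, 0, 18],
  ],
  delta_rot=[
    [0, 0, 0],
    [0, 0, 0],
    [0, 0, 0],
    [0, 0, 0],
    [0, 0, 0],
    [0, 0, 0],
    [0, 0, 0],
    [0, 0, 0],
    [0, 0, 0],
    [0, 0, 0],
  ],
  claw=[0, 0, 0, 0, 0, 0, 0, 0, 0, 0],
)

```text
time: 12.3
position: [568.7, -230.2, 203.8]
tcp_rot: [0.699, 3.055, -0.004]
ft_force: [0.3, -0.1, 0.5]
gripper_width: 85.3
finger_force: 0.0
```

```bash
python3 - <<'E'
from h import *
o=robot.observe(); print(o["time"],o["position"],o["gripper_width"])
im=save("scene","s7"); w=save("wrist","w7")
c=[cv2.resize(im[80:230,150:300],(390,390),interpolation=cv2.INTER_CUBIC),cv2.resize(w[:300,106:406],(390,390))]
cv2.imwrite("pics/c7.png",np.hstack(c)[:,:,::-1])
E
```

```text
12.3 [ 568.74484096 -230.18198189  203.77299144] 85.26443215608526
```

View pics/c7.png

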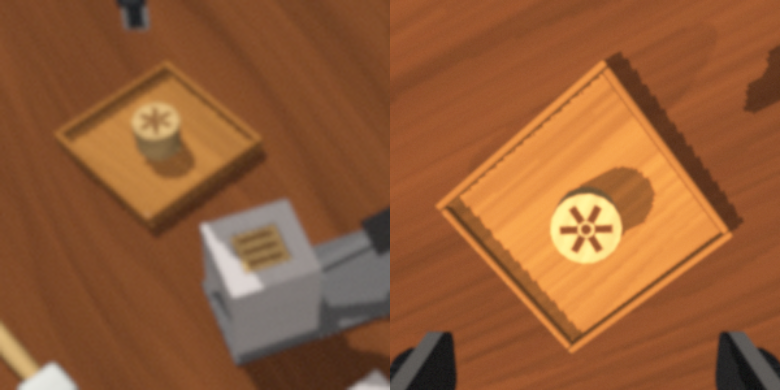

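The block stands flat near the tray's centre, flower up (wrist crop 586,229). The square block is still seated and the gripper is clear.

```bash
python3 -c "
from station import robot
print(robot.job_done())"
```

```text
the job is handed in; nothing more can be done
None
```

The job is handed in at about 12 s: the pedal was pressed to its stop, the round block stands flower-up near the tray's centre, and the square block was left seated in its nest; the hand-in call returned no verdict.

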